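# Bolt the paint chest shut

### The job

Bolt the closed paint chest on the studio table: lift the bolt's handle out of the notch it rests in, slide the bolt across into the staple on the other leaf until it is fully home, then let the handle down to the bottom of the far notch and let go. Work by feel with a light hand, never forcing the bolt or its handle against the notches or the stop with more than 20 N, and leave the jar, the paint tube and the brush on the chest where they are.

Things in the scene. Friction and masses are not known exactly. Their poses are not given: they have to be found in the camera images.
- chest: Fixed wooden paint chest, 260 (x) x 400 (y) x 90 mm high; its lid is two closed plywood leaves meeting in a seam along x at y = +8 mm. Origin: centre of its underside, z up. The bolt lies on the lid along the chest's y and slides towards +y; its handle lies to the chest's +x.
- barrel: The bolt's fixed dark steel mounting on the lid, same axes as the chest. Origin on the rod's axis at the middle of the home notch, 24 mm above the lid, (-30, -115, 114) mm from the chest's origin. Home notch: 13 mm wide in y, in a ridge 16 to 21 mm out in x, its top 5 mm above the origin, with walls on both sides. Straps reach 10.5 mm above the origin.
- catch_range (a point): Middle of the range in which the catch's far notch may lie (y = 55 mm from the barrel's origin), not the notch itself. The catch, a notched steel strip beside the ridge, 22 to 27 mm out in x, same top height, is clamped by hand anywhere along a slot: its 11 mm wide notch lies up to 15 mm either way along y from here. No gap between ridge and catch lets the handle fall.
- stop_range (a point): Middle of the range of the stop lug (76 mm in y from the barrel's origin, on the rod's axis). The lug, part of the catch and shifted with it, hard and rigidly fixed, reaches in to the rod, 9 mm above its axis. It stops the rod's collar when the handle is 0.7 mm past the middle of the far notch; there the handle falls freely into that notch.
- staple (a point): Middle of the fixed steel staple on the other leaf which the rod enters, on the rod's axis, 138 mm in y from the barrel's origin; top 10.5 mm above the axis.
- bolt: Moving steel bolt, 220 g +-30 %: rod 12 mm in diameter, 187 mm long along y, collar of 20 mm, handle arm 8 mm in diameter square to it with a 20 mm ball knob. Origin on the rod's axis where the arm leaves it; x along the arm, so it turns with the handle. Friction about 2 N along, slight in turning; a raised handle falls if let go. Play in the home notch 2.5 mm either way, in the far one 1.5.
- knob (a point): Centre of the 20 mm ball knob, 52 mm from the rod's axis. At rest in a notch it is level with the axis, 24 mm above the lid (114 mm above the table), with free space all round; pinch it from above with the fingers to its two sides along the chest's y.
- throw (a joint): How far the bolt has slid towards the chest's +y, m; 0 with the handle at the middle of the home notch, 0.041 to 0.071 when its collar meets the stop lug.
- lift (a joint): How far the handle is turned up about the rod, rad; 0 level at the bottom of a notch, 1.4 at most (nearly upright). Above about 0.6 it slides freely over the ridge; lying on top of a wall instead of in the notch it reads about 0.3 or more.
- jar: Loose lidded jar, 68 mm in diameter, 75 mm high, standing on the chest's other leaf, origin at the centre of its underside. Leave alone.
- tube: Loose white paint tube, about 130 mm long, 40 wide and 22 high, lying on the lid behind the bolt, origin under its middle. Leave alone.
- brush: Loose paint brush, 165 mm long, 8 mm thick, lying on the lid on the handle's side near the chest's +x edge, origin under its middle. Leave alone.

How it is judged:
By the outcome, as a careful person would: the job done as asked, in the order asked, and still so for the second after the job is handed in, with the robot touching nothing.
It also fails if it takes over 45 s, if anything falls off the work surface, if the arm or the gripper's body presses on something with over 40 N, if the wrist force passes 120 N, or if a joint passes its speed limit or range.

### The arm

A 7-joint arm with a two-finger parallel gripper is mounted at the origin on the work surface. World frame = base frame: x ahead of the robot, y to its left, z up, the work surface at z = 0. Lengths are in m, angles in rad, forces in N, time in s.
With the tool pointing down it reaches from about 0.4 to 0.875 m from the base axis. Payload 6.5 kg.
Tool frame: the origin (TCP) lies between the finger pads; the fingertips stand env.tips_ahead ahead of it and the grasp point (between the pads) lies 2 mm behind it (env.tips_ahead is the distance from the TCP to the fingertips, in m); z points along the fingers, y is the line along which they close (so a half turn about z gives the same grasp; the last joint's range is limited). The gripper opens to 85 mm and grips with 20 to 120 N. Pads are 22 mm wide; open, the fingers measure 114 mm over their backs; the gripper's body (76 mm by 85 mm) begins 54 mm behind the grasp point. The pads swing forward as they close: fully open they stand 13 mm farther back than shut.
Start: joints at [1.093, 0.536, -0.004, 1.538, 0.003, 1.067, -0.071], TCP at [0.26, -0.596, 0.248] pointing down, gripper open.
Joint ranges: [-2.7, 2.7], [-0.37, 2.16], [-1.27, 1.26], [0.24, 2.4], [-1.31, 4.45], [0.19, 1.91], [-2.76, 2.76]. Speed limits (rad/s): [2.39, 2.39, 3.14, 3.14, 3.14, 3.14, 3.14].

### API

Orientations are given as a unit quaternion [x, y, z, w].
In Python, from plant import env, capture, ticket, models gives the robot as it stands.
- The arm moves only by the tool send_rows, never from a script. Its argument "motion" is a list of rows, each a list of 6 numbers: the shift along the tool's x, y, z in mm, then the turn, a rotation vector about the tool's x, y, z in rad. In form: [[tx, ty, tz, ax, ay, az], ...]. A call has 1 to 20 rows; each row is the pose to reach, as a shift and turn from the pose commanded when the call began, along the tool's axes at that moment; what a row does not reach only later rows make up. A row lasts 1/10 s, in which the tool goes at most 50 mm and 8.59 degrees, less where a joint would pass 70% of its speed; a pose out of reach is approached as far as the arm can. A call with a gripper value outside its range is refused whole. "gripper" is the closure, from -1 (fully open) to 1 (shut), so that 0 is half open, set as the call begins (left out, the last holds). The fingers move at their own pace and stop on an object; the grip force is fixed at half the most. Time passes only in rows, so rows that repeat a pose let the fingers close. It gives the time, the measured TCP pose, the force, the opening and the grip force at its end, in the units of the state.
- env.get_state(): the state, without advancing time (a new reading comes with each control period).
- capture(name): name is "scene" or "top"; returns a dict with "frame" (384x512x3 uint8, blue, green, red), "mtx" (3x3 intrinsics, pixels), "camera_from_world" (4x4, takes a point from world to camera coordinates). Camera axes: x right, y down, z forward; pixel columns grow to the right and rows downward; lengths in m; the calibration is good to about 2 mm. A picture is of the moment at which its call begins. There is no depth.
- ticket.sign_off(): hands the job in; it is judged then, once.
Trained networks look in the newest picture that a camera, given by its name, has taken for a name from the list of things; names that differ only in an ending like _2 or _b are one class to them, and where a whole thing is asked for, a point or a joint stands for the part that bears it (a point fixed in the world has none). Each returns a list of dicts, best first, with "p" (0 to 1); they miss things now and then, are a little off and sometimes report something else, mostly with a low value. They report only what shows in the picture. A call takes as long as a camera call.
- models.boxes_of(camera, query): "at" ([x, y, z] in m, in the coordinates of the camera as it stood for that picture, good to about 4 mm: the middle of the surface that is visible of it).
- models.place_of(camera, query): "at" ([x, y, z] in m, in the coordinates of the camera as it stood for that picture, good to about 4 mm: a listed point, or the origin of a listed thing).
The state is a dict: "time_s": time; "q": joint angles; "qd": joint speeds; "tau": joint torques, N m; "eef_pos": TCP position; "tcp_rot": TCP orientation; "wrist_force": force on the tool from outside, world axes, zero at the start; "torque": the same for the moment, N m; "grip_width": opening from 0.0 (shut) to 1.0 (fully open); "grip_force": force on a finger pad.
Only numpy, scipy, OpenCV 4.12 (cv2) and the standard library are available. Lean on these libraries where they do the work, as an engineer would, in place of code of your own. Each camera call takes 0.05 s, during which the arm holds its last target. There are 200 camera calls.

## Working session

There is one attempt and no reset: what is moved stays moved. The work goes in short steps, Python scripts to look and compute and a tool call to move; the robot and the scene stay as the last step left them, time stands still between calls to the robot, and variables do not carry over. Pictures are saved under pics/ and viewed, at most 10 in all, crops included, and the job is handed in when it is done.

Besides the shell and the picture viewer there is one more tool, called after "Call:" by a JSON object that holds its "name" and its "arguments". send_rows: Moves the arm, as the interface text tells. Its arguments: {"type":"object","properties":{"motion":{"type":"array"},"gripper":{"type":"number"}},"required":["motion"]}

```bash
ls; mkdir -p pics
cat > h.py <<'E'
import numpy as np, cv2
from plant import env, capture, ticket, models
def world(c, p):
    T=np.linalg.inv(c["camera_from_world"]); return (T@np.r_[p,1])[:3]
E
python3 - <<'E'
from h import *
s=env.get_state(); print(s['time_s'],s['eef_pos'],s['tcp_rot'],s['wrist_force'],s['grip_width'],env.tips_ahead)
for cam in ['scene','top']:
    c=capture(cam); cv2.imwrite(f'pics/{cam}0.png',c['frame'])
    for q in ['chest','barrel','knob','bolt','catch_range','stop_range','staple','jar','tube','brush']:
        for r in models.place_of(cam,q)[:2]: print(cam,q,round(r['p'],2),world(c,r['at']).round(4))
E
```

```text
pics
0.0 [ 0.25990202 -0.595119    0.24740028] [ 9.78875651e-01  2.04454623e-01 -2.32544701e-04 -8.44043119e-04] [ 0.46106366  0.66910645 -0.96711366] 0.9964650782255317 0.017
scene chest 0.91 [ 0.5911 -0.0581 -0.0022]
scene barrel 0.69 [ 0.5137 -0.1537  0.1132]
scene knob 0.71 [ 0.5633 -0.1734  0.1123]
scene bolt 0.83 [ 0.5146 -0.1585  0.1144]
scene bolt 0.52 [ 0.574  -0.0293  0.117 ]
scene stop_range 0.96 [ 0.5454 -0.0807  0.1131]
scene staple 0.19 [0.6901 0.0468 0.0911]
scene jar 0.61 [0.6915 0.0473 0.0886]
scene tube 0.64 [ 0.4746 -0.0994  0.0894]
scene brush 0.89 [ 0.6658 -0.1495  0.0923]
scene brush 0.53 [ 0.5158 -0.1606  0.1091]
top chest 0.81 [ 0.5902 -0.0623 -0.0039]
top barrel 0.96 [ 0.5159 -0.1548  0.1146]
top barrel 0.67 [ 0.587  -0.064  -0.0021]
top knob 0.72 [ 0.5651 -0.1797  0.1149]
top bolt 0.78 [ 0.518  -0.1576  0.1149]
top catch_range 0.6 [ 0.5607 -0.1151  0.1153]
top stop_range 0.73 [ 0.55   -0.0844  0.115 ]
top staple 0.93 [ 0.5712 -0.03    0.1165]
top jar 0.87 [0.6942 0.046  0.0903]
top tube 0.9 [ 0.4796 -0.0976  0.0925]
top brush 0.95 [ 0.6662 -0.1466  0.0921]
```

Run:
```python
import cv2
a=cv2.imread('pics/scene0.png');b=cv2.imread('pics/top0.png')
cv2.imwrite('pics/both.png',cv2.resize(cv2.hconcat([a,b]),(800,300)))
```

```text
(no output)
```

View pics/top0.png

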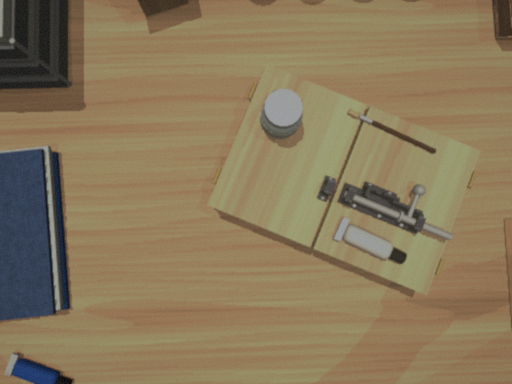

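View pics/scene0.png

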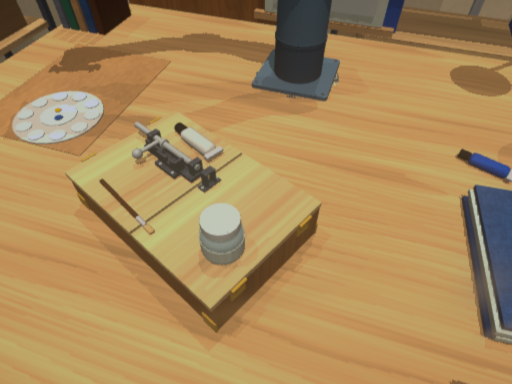

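```bash
cat >> h.py <<'E'
def ray(c,uv,z):
    T=np.linalg.inv(c["camera_from_world"]); d=T[:3,:3]@np.linalg.inv(c["mtx"])@np.r_[uv,1]; o=T[:3,3]
    return o+d*(z-o[2])/d[2]
E
python3 - <<'E'
from h import *
c=capture('top'); f=c['frame']
P=np.array([ray(c,u,.09)[:2] for u in [(268,64),(479,152),(424,293),(211,208)]]); print(P, P.mean(0))
e=P[1]-P[0];g=P[2]-P[3];print(np.degrees(np.arctan2(e[1],e[0])),np.degrees(np.arctan2(g[1],g[0])),np.linalg.norm(e),np.linalg.norm(P[1]-P[2]))
print('knob',ray(c,(419,189),.114), 'cam',np.linalg.inv(c["camera_from_world"])[:3,3])
cv2.imwrite('pics/crop0.png',cv2.resize(f[170:250,310:460],None,fx=5.3,fy=5.3,interpolation=cv2.INTER_CUBIC))
E
```

```text
[[ 0.79227003  0.06315222]
 [ 0.62718563 -0.29633729]
 [ 0.39065394 -0.18673717]
 [ 0.54392484  0.16785564]] [ 0.58850861 -0.06301665]
-114.66548362285369 -113.37616303793104 0.3955825639793278 0.26069028834132896
knob [ 0.56447006 -0.17774258  0.114     ] cam [0.52203649 0.09889783 0.72713714]
```

View pics/crop0.png

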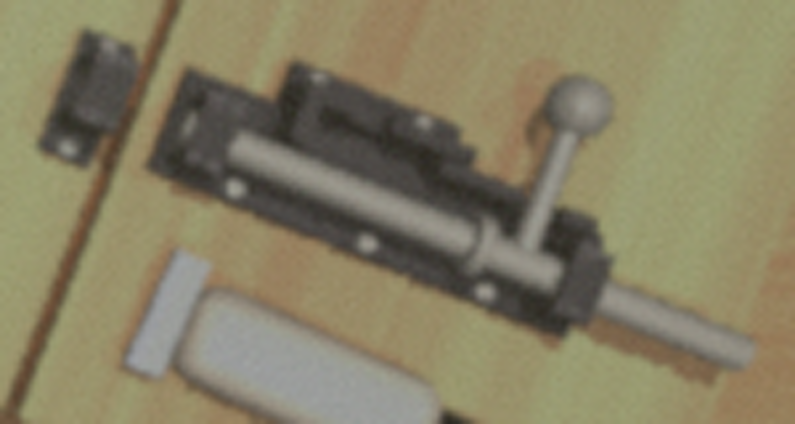

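```bash
cat >> h.py <<'E'
YAW=np.radians(-24.0); R=np.array([[np.cos(YAW),-np.sin(YAW),0],[np.sin(YAW),np.cos(YAW),0],[0,0,1]])
B=np.array([.5155,-.155,.114])
def proj(c,pb):
    p=R@(np.array(pb)/1000)+B; q=c["camera_from_world"]@np.r_[p,1]; u=c["mtx"]@q[:3]; return u[:2]/u[2]
E
python3 - <<'E'
from h import *
c=capture('top'); f=c['frame']; x0,y0,k=325,172,8
a=cv2.resize(f[y0:y0+70,x0:x0+100],None,fx=k,fy=k,interpolation=cv2.INTER_CUBIC)
a=cv2.convertScaleAbs(a,alpha=2.2,beta=20)
def px(p): return tuple(int(v) for v in (proj(c,p)-[x0,y0]+.5)*k)
for y in range(30,91,10):
    cv2.line(a,px((40,y,5)),px((34,y,5)),(0,0,255),1); cv2.putText(a,str(y),px((46,y,5)),0,.5,(0,0,255),1)
for y in (-6.5,6.5): cv2.line(a,px((14,y,5)),px((24,y,5)),(255,0,0),1)
cv2.circle(a,px((52,0,0)),5,(0,255,0),1); cv2.circle(a,px((0,0,0)),4,(0,255,0),1); cv2.circle(a,px((0,138,0)),5,(0,255,0),1)
cv2.imwrite('pics/crop1.png',a)
# tool goal
from scipy.spatial.transform import Rotation as Ro
s=env.get_state(); Rt=Ro.from_quat(s['tcp_rot']); M=Rt.as_matrix(); print(M.round(4)); print(s['time_s'])
E
```

```text
[[ 0.9164  0.4003 -0.    ]
 [ 0.4003 -0.9164 -0.    ]
 [-0.      0.     -1.    ]]
1.2
```

View pics/crop1.png

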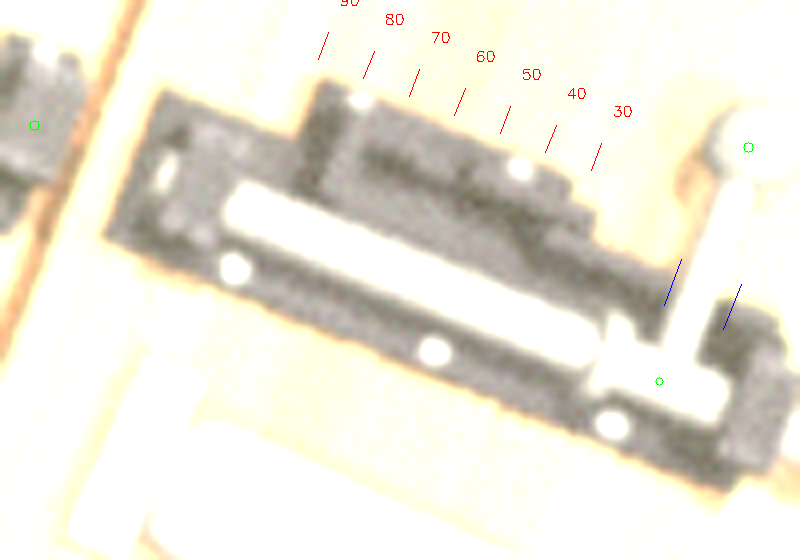

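Call:
{"name": "send_rows", "arguments": {"motion": [[446, -261, 0, 0, 0, 0.831], [446, -261, 0, 0, 0, 0.831], [446, -261, 0, 0, 0, 0.831], [446, -261, 0, 0, 0, 0.831], [446, -261, 0, 0, 0, 0.831], [446, -261, 0, 0, 0, 0.831], [446, -261, 0, 0, 0, 0.831], [446, -261, 0, 0, 0, 0.831], [446, -261, 0, 0, 0, 0.831], [446, -261, 0, 0, 0, 0.831], [446, -261, 20, 0, 0, 0.831], [446, -261, 57, 0, 0, 0.831], [446, -261, 57, 0, 0, 0.831], [446, -261, 57, 0, 0, 0.831], [446, -261, 57, 0, 0, 0.831]], "gripper": 0.0}}

```text
time_s: 2.7
eef_pos: [0.565, -0.1793, 0.1931]
tcp_rot: [0.978, -0.209, 0.001, 0.0]
wrist_force: [0.0, -0.0, 1.4]
grip_width: 0.503
grip_force: 0.0
```

Run:
```python
from h import *
c=capture('scene'); s=env.get_state(); print(s['time_s'],s['eef_pos'],s['wrist_force'])
for q in ['knob','bolt']:
  for r in models.place_of('scene',q)[:2]: print(q,round(r['p'],2),world(c,r['at']).round(4))
f=c['frame']; k=6
a=cv2.resize(f[80:180,100:230],None,fx=k,fy=k,interpolation=cv2.INTER_CUBIC)
def px(p): return tuple(int(v) for v in (proj(c,p)-[100,80]+.5)*k)
cv2.circle(a,px((52,0,0)),4,(0,255,0),1); cv2.line(a,px((52,-10,0)),px((52,10,0)),(0,255,0),1)
cv2.imwrite('pics/s1.png',a)
```

```text
2.75 [ 0.56516864 -0.17919913  0.19322028] [-0.22572456 -0.64269455  0.71295745]
knob 0.96 [ 0.5617 -0.1757  0.112 ]
bolt 0.67 [ 0.5154 -0.1551  0.1131]
```

View pics/s1.png

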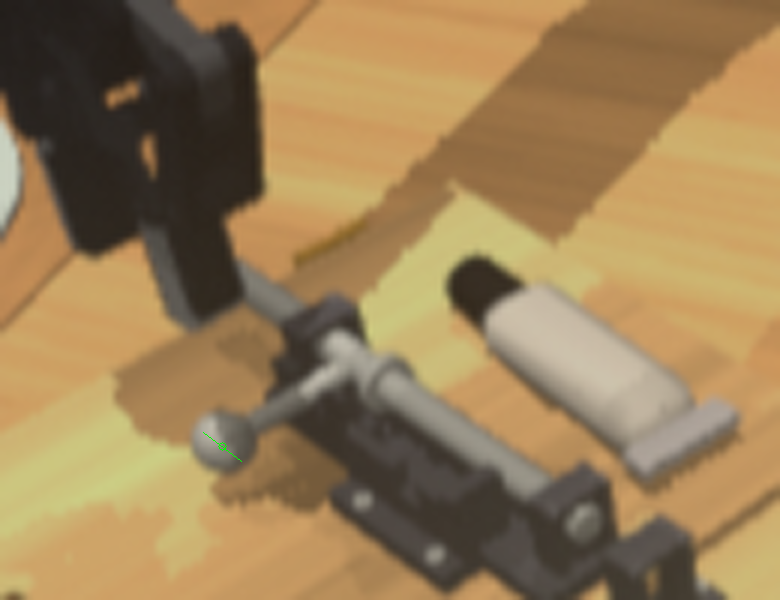

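Call:
{"name": "send_rows", "arguments": {"motion": [[-2, -1, 30, 0, 0, 0], [-2, -1, 65, 0, 0, 0], [-2, -1, 73, 0, 0, 0], [-2, -1, 73, 0, 0, 0], [-2, -1, 73, 0, 0, 0], [-2, -1, 73, 0, 0, 0]]}}

```text
time_s: 3.45
eef_pos: [0.5642, -0.1767, 0.1201]
tcp_rot: [0.978, -0.208, 0.002, 0.0]
wrist_force: [-0.7, 0.1, 0.3]
grip_width: 0.5
grip_force: 0.0
```

Run:
```python
from h import *
c=capture('top'); s=env.get_state(); print(s['time_s'],s['eef_pos'],s['wrist_force'],s['tcp_rot'])
c=capture('scene')
f=c['frame']; k=6
a=cv2.resize(f[80:180,100:230],None,fx=k,fy=k,interpolation=cv2.INTER_CUBIC)
cv2.imwrite('pics/s2.png',a)
```

```text
3.5 [ 0.56411701 -0.17657996  0.11994718] [ 0.46000476 -0.51393804 -0.50760995] [ 9.78106762e-01 -2.08098973e-01  1.40607641e-03  5.99284211e-05]
```

View pics/s2.png

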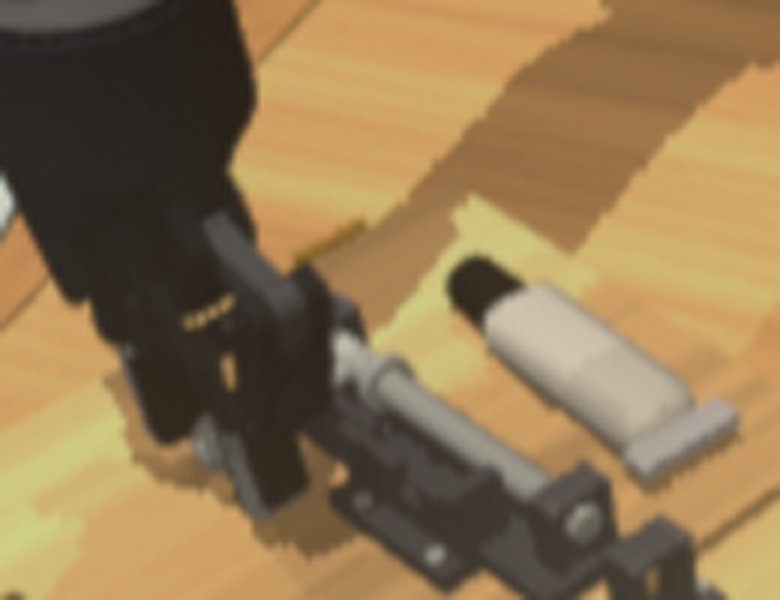

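Call:
{"name": "send_rows", "arguments": {"motion": [[0, 0, 3, 0, 0, 0], [0, 0, 3, 0, 0, 0]]}}

```text
time_s: 3.75
eef_pos: [0.5629, -0.1762, 0.1153]
tcp_rot: [0.978, -0.208, -0.0, 0.0]
wrist_force: [-0.0, -0.3, 0.5]
grip_width: 0.501
grip_force: 0.0
```

Call:
{"name": "send_rows", "arguments": {"motion": [[0, 0, 0, 0, 0, 0], [0, 0, 0, 0, 0, 0], [0, 0, 0, 0, 0, 0], [0, 0, 0, 0, 0, 0], [0, 0, 0, 0, 0, 0]], "gripper": 1.0}}

```text
time_s: 4.25
eef_pos: [0.5629, -0.1763, 0.1155]
tcp_rot: [0.978, -0.208, -0.0, 0.0]
wrist_force: [-2.0, 0.6, 5.1]
grip_width: 0.187
grip_force: 58.4
```

Run:
```python
from h import *
c=capture('scene')
s=env.get_state(); print(s['time_s'],s['eef_pos'],s['wrist_force'],s['torque'],s['q'])
f=c['frame']; k=8
a=cv2.resize(f[120:180,100:190],None,fx=k,fy=k,interpolation=cv2.INTER_CUBIC)
a=cv2.convertScaleAbs(a,alpha=1.8,beta=20)
cv2.imwrite('pics/s3.png',a)
for r in models.place_of('scene','knob')[:2]: print(round(r['p'],2),world(c,r['at']).round(4))
```

```text
4.3 [ 0.56296615 -0.17623165  0.11548091] [-2.1939931   0.90516713  5.03271656] [-0.00221939  0.39849712  0.07693746] [ 0.21468894  0.60566146  0.01678203  1.79598588 -0.01414167  0.74007395
 -1.75103217]
```

View pics/s3.png

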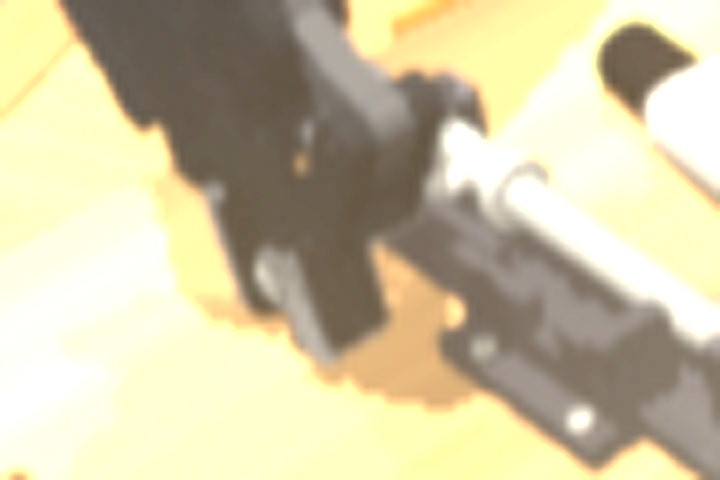

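Call:
{"name": "send_rows", "arguments": {"motion": [[-0.3, 0, -5.2, 0, 0.05, 0], [-1, 0, -10.3, 0, 0.1, 0], [-2.3, 0, -15.4, 0, 0.15, 0], [-2.3, 0, -15.4, 0, 0.15, 0]]}}

```text
time_s: 4.75
eef_pos: [0.5606, -0.1752, 0.1308]
tcp_rot: [0.975, -0.207, 0.074, 0.016]
wrist_force: [2.7, -1.0, -4.1]
grip_width: 0.195
grip_force: 58.6
```

Call:
{"name": "send_rows", "arguments": {"motion": [[-1.1, 0, -5.1, 0, 0.05, 0], [-2.6, 0, -10, 0, 0.1, 0], [-4.6, 0, -14.8, 0, 0.15, 0], [-7.1, 0, -19.4, 0, 0.2, 0], [-10, 0, -23.7, 0, 0.25, 0], [-10, 0, -23.7, 0, 0.25, 0], [-10, 0, -23.7, 0, 0.25, 0]]}}

```text
time_s: 5.45
eef_pos: [0.5467, -0.1692, 0.1509]
tcp_rot: [0.959, -0.204, 0.191, 0.041]
wrist_force: [-3.1, 1.4, -8.6]
grip_width: 0.194
grip_force: 58.6
```

```bash
cat >> h.py <<'E'
from scipy.spatial.transform import Rotation as Ro
def st():
    s=env.get_state(); M=Ro.from_quat(s['tcp_rot']).as_matrix()
    print(s['time_s'],'barrel-frame TCP mm',(R.T@(np.array(s['eef_pos'])-B)*1000).round(2),'F chest',(R.T@s['wrist_force']).round(2),'T',np.round(R.T@s['torque'],2),'grip',round(s['grip_width'],3))
    print('chest y in tool',(M.T@R[:,1]).round(4),'up in tool',(M.T@[0,0,1]).round(4))
E
python3 - <<'E'
from h import *
c=capture('scene'); st()
for q in ('knob','bolt'):
  for r in models.place_of('scene',q)[:1]: print(q,round(r['p'],2),(R.T@(world(c,r['at'])-B)*1000).round(1))
E
```

```text
5.5 barrel-frame TCP mm [34.34 -0.25 36.79] F chest [-4.49  0.48 -9.44] T [ 0.19  1.85 -0.08] grip 0.194
chest y in tool [ 1.0e-04 -1.0e+00 -1.5e-03] up in tool [ 0.3833  0.0014 -0.9236]
knob 0.59 [36.8  0.9 32.8]
```

Call:
{"name": "send_rows", "arguments": {"motion": [[-0.6, 0, 0.3, 0, 0, 0], [-0.6, -3, 0.3, 0, 0, 0], [-0.6, -6, 0.3, 0, 0, 0], [-0.6, -9, 0.3, 0, 0, 0], [-0.6, -12, 0.3, 0, 0, 0]]}}

```text
time_s: 6.1
eef_pos: [0.5511, -0.1594, 0.1508]
tcp_rot: [0.959, -0.205, 0.192, 0.042]
wrist_force: [-6.1, 0.4, -9.8]
grip_width: 0.19
grip_force: 58.6
```

Run:
```python
from h import *
st()
```

```text
6.1 barrel-frame TCP mm [34.35 10.47 36.84] F chest [-5.71 -2.08 -9.85] T [-0.39  2.08 -0.45] grip 0.19
chest y in tool [-0.0016 -1.     -0.0027] up in tool [ 0.3854  0.0019 -0.9228]
```

Call:
{"name": "send_rows", "arguments": {"motion": [[-0.6, -4, 0.2, 0, 0, 0], [-0.6, -8, 0.2, 0, 0, 0], [-0.6, -12, 0.2, 0, 0, 0], [-0.6, -16, 0.2, 0, 0, 0], [-0.6, -20, 0.2, 0, 0, 0], [-0.6, -23, 0.2, 0, 0, 0], [-0.6, -24, 0.2, 0, 0, 0], [-0.6, -24, 0.2, 0, 0, 0]]}}

```text
time_s: 6.9
eef_pos: [0.5613, -0.1366, 0.1508]
tcp_rot: [0.959, -0.204, 0.193, 0.042]
wrist_force: [-4.0, 1.2, -9.2]
grip_width: 0.197
grip_force: 58.6
```

Run:
```python
from h import *
st()
c=capture('top'); f=c['frame']; x0,y0,k=325,165,8
a=cv2.resize(f[y0:y0+70,x0:x0+100],None,fx=k,fy=k,interpolation=cv2.INTER_CUBIC)
a=cv2.convertScaleAbs(a,alpha=1.8,beta=20)
cv2.imwrite('pics/t4.png',a)
```

```text
6.9 barrel-frame TCP mm [34.37 35.41 36.79] F chest [-4.12 -0.54 -9.21] T [-0.23  2.01 -0.37] grip 0.197
chest y in tool [-5.0e-04 -1.0e+00 -1.5e-03] up in tool [ 0.3866  0.0012 -0.9222]
```

View pics/t4.png

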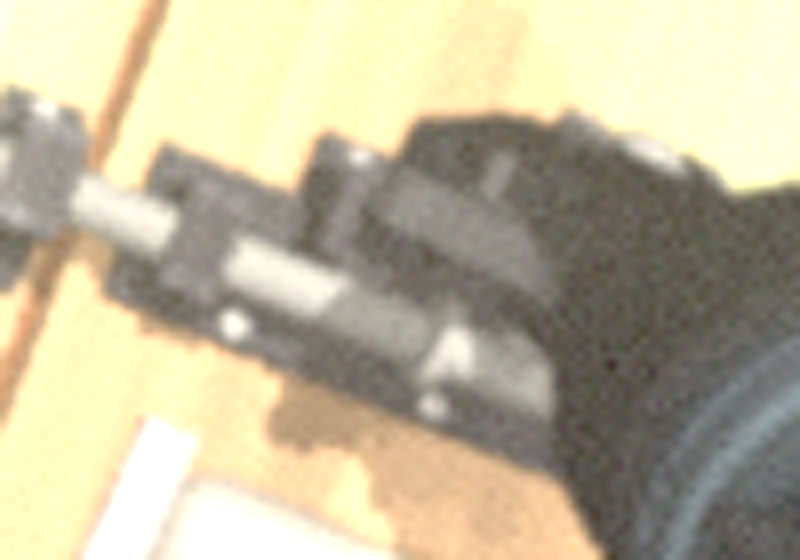

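Call:
{"name": "send_rows", "arguments": {"motion": [[0, -1, 0, 0, 0, 0], [0, -2, 0, 0, 0, 0], [0, -3, 0, 0, 0, 0], [0, -4, 0, 0, 0, 0], [0, -4, 0, 0, 0, 0]]}}

```text
time_s: 7.45
eef_pos: [0.5628, -0.1332, 0.1508]
tcp_rot: [0.959, -0.204, 0.193, 0.042]
wrist_force: [-5.0, 2.4, -9.4]
grip_width: 0.192
grip_force: 58.7
```

Run:
```python
from h import *
st()
```

```text
7.45 barrel-frame TCP mm [34.38 39.19 36.8 ] F chest [-5.52  0.13 -9.41] T [-0.28  1.98 -0.39] grip 0.192
chest y in tool [-8.0e-04 -1.0e+00 -1.7e-03] up in tool [ 0.3866  0.0013 -0.9222]
```

Call:
{"name": "send_rows", "arguments": {"motion": [[0, -0.5, 0, 0, 0, 0], [0, -1, 0, 0, 0, 0]]}}

```text
time_s: 7.65
eef_pos: [0.5632, -0.1325, 0.1508]
tcp_rot: [0.959, -0.205, 0.193, 0.042]
wrist_force: [-4.9, -0.0, -9.9]
grip_width: 0.193
grip_force: 58.7
```

Run:
```python
from h import *
st()
```

```text
7.65 barrel-frame TCP mm [34.37 39.96 36.79] F chest [-4.44 -2.02 -9.93] T [-0.36  1.97 -0.39] grip 0.193
chest y in tool [-0.001 -1.    -0.002] up in tool [ 0.3866  0.0014 -0.9223]
```

Call:
{"name": "send_rows", "arguments": {"motion": [[0, -0.5, 0, 0, 0, 0], [0, -1, 0, 0, 0, 0], [0, -1.5, 0, 0, 0, 0]]}}

```text
time_s: 7.95
eef_pos: [0.5638, -0.1311, 0.1508]
tcp_rot: [0.959, -0.204, 0.193, 0.042]
wrist_force: [-5.7, -0.0, -9.4]
grip_width: 0.191
grip_force: 58.7
```

Call:
{"name": "send_rows", "arguments": {"motion": [[0, -0.5, 0, 0, 0, 0], [0, -1, 0, 0, 0, 0], [0, -1.5, 0, 0, 0, 0]]}}

```text
time_s: 8.25
eef_pos: [0.5644, -0.1297, 0.1508]
tcp_rot: [0.959, -0.204, 0.193, 0.042]
wrist_force: [-5.2, 0.7, -9.7]
grip_width: 0.194
grip_force: 58.7
```

Call:
{"name": "send_rows", "arguments": {"motion": [[0, -0.5, 0, 0, 0, 0], [0, -1, 0, 0, 0, 0], [0, -1.5, 0, 0, 0, 0]]}}

```text
time_s: 8.55
eef_pos: [0.565, -0.1284, 0.1508]
tcp_rot: [0.959, -0.204, 0.193, 0.042]
wrist_force: [-6.1, -0.4, -8.9]
grip_width: 0.194
grip_force: 58.7
```

Call:
{"name": "send_rows", "arguments": {"motion": [[0, -0.5, 0, 0, 0, 0], [0, -1, 0, 0, 0, 0], [0, -1.5, 0, 0, 0, 0]]}}

```text
time_s: 8.85
eef_pos: [0.5656, -0.127, 0.1508]
tcp_rot: [0.959, -0.204, 0.193, 0.042]
wrist_force: [-5.0, 0.4, -9.5]
grip_width: 0.194
grip_force: 58.7
```

Call:
{"name": "send_rows", "arguments": {"motion": [[0, -0.5, 0, 0, 0, 0], [0, -1, 0, 0, 0, 0], [0, -1.5, 0, 0, 0, 0]]}}

```text
time_s: 9.15
eef_pos: [0.5662, -0.1256, 0.1508]
tcp_rot: [0.959, -0.204, 0.193, 0.042]
wrist_force: [-5.3, 1.1, -9.8]
grip_width: 0.192
grip_force: 58.7
```

Call:
{"name": "send_rows", "arguments": {"motion": [[0, -0.5, 0, 0, 0, 0], [0, -1, 0, 0, 0, 0], [0, -1.5, 0, 0, 0, 0]]}}

```text
time_s: 9.45
eef_pos: [0.5668, -0.1242, 0.1508]
tcp_rot: [0.959, -0.204, 0.193, 0.042]
wrist_force: [-6.2, 0.4, -9.6]
grip_width: 0.195
grip_force: 58.7
```

Call:
{"name": "send_rows", "arguments": {"motion": [[0, -0.4, 0, 0, 0, 0], [0, -0.8, 0, 0, 0, 0], [0, -1.2, 0, 0, 0, 0]]}}

```text
time_s: 9.75
eef_pos: [0.5673, -0.1231, 0.1508]
tcp_rot: [0.959, -0.204, 0.193, 0.042]
wrist_force: [-5.9, 0.0, -9.1]
grip_width: 0.19
grip_force: 58.7
```

Call:
{"name": "send_rows", "arguments": {"motion": [[0, -0.4, 0, 0, 0, 0], [0, -0.8, 0, 0, 0, 0], [0, -1.2, 0, 0, 0, 0]]}}

```text
time_s: 10.05
eef_pos: [0.5678, -0.122, 0.1508]
tcp_rot: [0.959, -0.204, 0.193, 0.042]
wrist_force: [-5.3, -0.2, -9.7]
grip_width: 0.191
grip_force: 58.7
```

Call:
{"name": "send_rows", "arguments": {"motion": [[0, -0.4, 0, 0, 0, 0], [0, -0.8, 0, 0, 0, 0], [0, -1.2, 0, 0, 0, 0]]}}

```text
time_s: 10.35
eef_pos: [0.5683, -0.1209, 0.1508]
tcp_rot: [0.959, -0.204, 0.193, 0.042]
wrist_force: [-5.1, 0.3, -9.8]
grip_width: 0.197
grip_force: 58.7
```

Call:
{"name": "send_rows", "arguments": {"motion": [[0, -0.4, 0, 0, 0, 0], [0, -0.8, 0, 0, 0, 0], [0, -1.2, 0, 0, 0, 0]]}}

```text
time_s: 10.65
eef_pos: [0.5688, -0.1198, 0.1508]
tcp_rot: [0.959, -0.204, 0.193, 0.042]
wrist_force: [-6.1, 0.3, -9.5]
grip_width: 0.194
grip_force: 58.7
```

Call:
{"name": "send_rows", "arguments": {"motion": [[0, -0.4, 0, 0, 0, 0], [0, -0.8, 0, 0, 0, 0], [0, -1.2, 0, 0, 0, 0]]}}

```text
time_s: 10.95
eef_pos: [0.5692, -0.1187, 0.1508]
tcp_rot: [0.959, -0.204, 0.193, 0.042]
wrist_force: [-4.8, 1.4, -10.1]
grip_width: 0.191
grip_force: 58.7
```

Call:
{"name": "send_rows", "arguments": {"motion": [[0, -0.4, 0, 0, 0, 0], [0, -0.8, 0, 0, 0, 0], [0, -1.2, 0, 0, 0, 0]]}}

```text
time_s: 11.25
eef_pos: [0.5698, -0.1176, 0.1508]
tcp_rot: [0.959, -0.204, 0.193, 0.042]
wrist_force: [-5.6, -0.5, -9.5]
grip_width: 0.193
grip_force: 58.7
```

Call:
{"name": "send_rows", "arguments": {"motion": [[0, -0.4, 0, 0, 0, 0], [0, -0.8, 0, 0, 0, 0], [0, -1.2, 0, 0, 0, 0]]}}

```text
time_s: 11.55
eef_pos: [0.5703, -0.1165, 0.1508]
tcp_rot: [0.959, -0.204, 0.193, 0.042]
wrist_force: [-4.9, 0.8, -9.3]
grip_width: 0.19
grip_force: 58.7
```

Call:
{"name": "send_rows", "arguments": {"motion": [[0, -0.4, 0, 0, 0, 0], [0, -0.8, 0, 0, 0, 0], [0, -1.2, 0, 0, 0, 0]]}}

```text
time_s: 11.85
eef_pos: [0.5706, -0.1157, 0.1508]
tcp_rot: [0.959, -0.205, 0.193, 0.042]
wrist_force: [-6.0, -0.6, -9.0]
grip_width: 0.192
grip_force: 58.7
```

Call:
{"name": "send_rows", "arguments": {"motion": [[0, -0.3, 0, 0, 0, 0], [0, -0.6, 0, 0, 0, 0]]}}

```text
time_s: 12.05
eef_pos: [0.5706, -0.1157, 0.1507]
tcp_rot: [0.959, -0.205, 0.192, 0.042]
wrist_force: [-5.6, -2.7, -9.5]
grip_width: 0.191
grip_force: 58.7
```

Run:
```python
from h import *
st()
```

```text
12.05 barrel-frame TCP mm [34.36 58.34 36.73] F chest [-4.02 -4.7  -9.45] T [-0.83  1.92 -0.63] grip 0.191
chest y in tool [-0.0016 -1.     -0.003 ] up in tool [ 0.3863  0.0022 -0.9224]
```

Call:
{"name": "send_rows", "arguments": {"motion": [[0, -0.3, 0, 0, 0, 0], [0, -0.6, 0, 0, 0, 0], [0, -0.6, 0, 0, 0, 0]]}}

```text
time_s: 12.35
eef_pos: [0.5707, -0.1156, 0.1507]
tcp_rot: [0.959, -0.205, 0.192, 0.043]
wrist_force: [-6.1, -1.5, -8.4]
grip_width: 0.193
grip_force: 58.8
```

Run:
```python
from h import *
st()
```

```text
12.35 barrel-frame TCP mm [34.4  58.44 36.73] F chest [-4.95 -3.84 -8.42] T [-0.9   1.89 -0.64] grip 0.193
chest y in tool [-0.002  -1.     -0.0037] up in tool [ 0.3863  0.0026 -0.9224]
```

Call:
{"name": "send_rows", "arguments": {"motion": [[0, 0.8, 0, 0, 0, 0], [1.9, 0.8, 4.8, 0, -0.05, 0], [3.4, 0.8, 9.7, 0, -0.1, 0], [4.3, 0.8, 14.8, 0, -0.15, 0], [4.8, 0.8, 19.9, 0, -0.2, 0], [4.8, 0.8, 19.9, 0, -0.2, 0]]}}

```text
time_s: 12.95
eef_pos: [0.5809, -0.1203, 0.1337]
tcp_rot: [0.973, -0.208, 0.093, 0.021]
wrist_force: [-12.2, 1.6, -1.5]
grip_width: 0.191
grip_force: 59.2
```

Run:
```python
from h import *
st()
```

```text
12.95 barrel-frame TCP mm [45.65 58.32 19.74] F chest [-11.8   -3.52  -1.51] T [-0.73  2.76 -0.35] grip 0.191
chest y in tool [-0.0021 -1.     -0.0024] up in tool [ 0.1908  0.0019 -0.9816]
```

Call:
{"name": "send_rows", "arguments": {"motion": [[-0.6, 0.7, 2, 0, -0.02, 0], [-0.4, 0.9, 4.9, 0, -0.05, 0], [-0.3, 0.9, 7.5, 0, -0.075, 0], [-0.2, 0.9, 9, 0, -0.09, 0]]}}

```text
time_s: 13.35
eef_pos: [0.583, -0.1212, 0.1263]
tcp_rot: [0.977, -0.208, 0.051, 0.011]
wrist_force: [-12.0, 3.0, 3.7]
grip_width: 0.197
grip_force: 59.5
```

Run:
```python
from h import *
st()
```

```text
13.35 barrel-frame TCP mm [47.93 58.32 12.28] F chest [-12.16  -2.12   3.71] T [-0.58  2.46 -0.21] grip 0.197
chest y in tool [-0.001  -1.     -0.0011] up in tool [ 0.1052  0.001  -0.9944]
```

Call:
{"name": "send_rows", "arguments": {"motion": [[-1.5, 0.3, 2, 0, -0.03, 0], [-1.6, 0.4, 5, 0, -0.06, 0], [-1.7, 0.5, 7.5, 0, -0.09, 0], [-1.9, 0.5, 9, 0, -0.105, 0], [-1.9, 0.5, 9, 0, -0.105, 0]]}}

```text
time_s: 13.85
eef_pos: [0.5882, -0.1235, 0.1194]
tcp_rot: [0.978, -0.209, 0.008, 0.001]
wrist_force: [5.8, -4.4, 2.3]
grip_width: 0.192
grip_force: 59.5
```

Run:
```python
from h import *
st()
```

```text
13.85 barrel-frame TCP mm [53.56 58.34  5.36] F chest [ 7.11 -1.61  2.34] T [-0.35 -1.25 -0.72] grip 0.192
chest y in tool [-0.0028 -1.      0.0016] up in tool [ 0.0151 -0.0016 -0.9999]
```

Call:
{"name": "send_rows", "arguments": {"motion": [[0.5, 0.2, 1.5, 0, -0.01, 0], [0.8, 0.2, 3, 0, -0.015, 0], [0.8, 0.2, 3, 0, -0.015, 0]]}}

```text
time_s: 14.15
eef_pos: [0.5883, -0.1235, 0.1171]
tcp_rot: [0.978, -0.209, -0.0, -0.001]
wrist_force: [1.3, -3.7, 9.4]
grip_width: 0.19
grip_force: 60.4
```

Run:
```python
from h import *
c=capture('scene');st()
for q in ('knob','bolt'):
  for r in models.place_of('scene',q)[:1]: print(q,round(r['p'],2),(R.T@(world(c,r['at'])-B)*1000).round(1))
```

```text
14.2 barrel-frame TCP mm [53.72 58.37  3.14] F chest [ 3.58 -2.45  8.33] T [-0.46 -0.49 -0.67] grip 0.19
chest y in tool [-0.0025 -1.      0.0017] up in tool [-3.0e-04 -1.7e-03 -1.0e+00]
knob 0.16 [24.  57.7 -0.2]
bolt 0.8 [-0.6 57.9 -3.6]
```

Call:
{"name": "send_rows", "arguments": {"motion": [[0, 0.3, -0.8, 0, 0, 0], [0, 0.3, -0.8, 0, 0, 0]]}}

```text
time_s: 14.5
eef_pos: [0.5882, -0.1235, 0.1173]
tcp_rot: [0.978, -0.209, 0.0, -0.001]
wrist_force: [4.7, -2.7, 2.5]
grip_width: 0.195
grip_force: 59.7
```

Call:
{"name": "send_rows", "arguments": {"motion": [[0, 0, 0, 0, 0, 0], [0, 0, 0, 0, 0, 0], [0, 0, 0, 0, 0, 0], [0, 0, 0, 0, 0, 0]], "gripper": 0.0}}

```text
time_s: 14.9
eef_pos: [0.5837, -0.1215, 0.1148]
tcp_rot: [0.978, -0.208, -0.005, -0.001]
wrist_force: [-1.2, 0.1, -0.8]
grip_width: 0.502
grip_force: 0.0
```

Call:
{"name": "send_rows", "arguments": {"motion": [[0, 0, -10, 0, 0, 0], [0, 0, -30, 0, 0, 0], [0, 0, -60, 0, 0, 0], [0, 0, -100, 0, 0, 0], [-50, 40, -120, 0, 0, 0], [-90, 80, -120, 0, 0, 0], [-120, 120, -120, 0, 0, 0], [-150, 160, -120, 0, 0, 0], [-150, 160, -120, 0, 0, 0], [-150, 160, -120, 0, 0, 0]]}}

```text
time_s: 15.9
eef_pos: [0.3798, -0.2094, 0.2372]
tcp_rot: [0.978, -0.211, -0.005, -0.001]
wrist_force: [1.0, -0.5, -0.2]
grip_width: 0.5
grip_force: 0.0
```

Run:
```python
from h import *
for cam in ('scene','top'):
  c=capture(cam);st()
  for q in ('knob','bolt','jar','tube','brush'):
    for r in models.place_of(cam,q)[:1]: print(q,round(r['p'],2),world(c,r['at']).round(4),(R.T@(world(c,r['at'])-B)*1000).round(1))
  if cam=='scene': a=cv2.resize(c['frame'][100:200,100:230],None,fx=4.6,fy=5.,interpolation=cv2.INTER_CUBIC)
  else: b=cv2.resize(c['frame'][165:235,325:435],None,fx=5,fy=5,interpolation=cv2.INTER_CUBIC)
h=np.zeros((600,800,3),np.uint8); a=cv2.resize(a,(400,308)); b=cv2.resize(b,(400,255))
h=np.zeros((308,800,3),np.uint8); h[:,:400]=a; h[:255,400:]=b
cv2.imwrite('pics/end.png',cv2.convertScaleAbs(h,alpha=1.4,beta=10))
```

```text
15.95 barrel-frame TCP mm [-100.2  -102.98  123.36] F chest [0.35 0.59 0.36] T [0.03 0.01 0.02] grip 0.502
chest y in tool [-3.e-03 -1.e+00  1.e-04] up in tool [-8.8e-03 -1.0e-04 -1.0e+00]
knob 0.6 [ 0.5889 -0.1196  0.1101] [52.6 62.2 -3.9]
bolt 0.87 [ 0.5393 -0.1005  0.1116] [-0.4 59.5 -2.4]
jar 0.66 [0.6923 0.048  0.0871] [ 78.9 257.4 -26.9]
tube 0.66 [ 0.4739 -0.0994  0.0919] [-60.6  33.9 -22.1]
brush 0.69 [ 0.6626 -0.1495  0.0924] [132.2  64.8 -21.6]
16.25 barrel-frame TCP mm [ -99.19 -101.03  122.5 ] F chest [0.2  0.04 0.14] T [-0.05 -0.09 -0.  ] grip 0.5
chest y in tool [ 1.5e-03 -1.0e+00  1.0e-04] up in tool [-9.9e-03 -1.0e-04 -1.0e+00]
knob 0.97 [ 0.5874 -0.1232  0.1129] [52.7 58.3 -1.1]
bolt 0.58 [ 0.5376 -0.1044  0.1162] [-0.4 55.2  2.2]
jar 0.97 [0.6914 0.0459 0.0874] [ 79.  255.1 -26.6]
tube 0.59 [ 0.4762 -0.0986  0.0914] [-58.8  35.5 -22.6]
brush 0.64 [ 0.6672 -0.1466  0.093 ] [135.1  69.3 -21. ]
```

View pics/end.png

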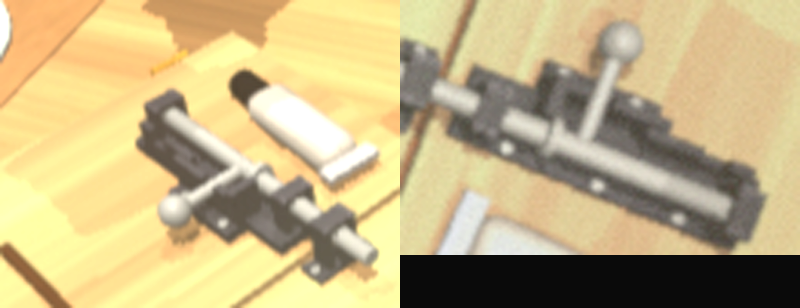

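The picture shows the rod through the staple (left half, about (365,250)). The handle lies level in the far notch, with the knob at about (175,212), and the tube is untouched. The measured knob height of about 0.112 m fits the bottom of the notch.

```bash
python3 -c "
from h import *
print(ticket.sign_off())"
```

```text
the job is handed in; nothing more can be done
None
```

The chest is bolted and handed in at about 16 s of robot time: the rod is through the staple, I felt its collar meet the stop at about 5 N, the handle lies level in the far notch, and the gripper is clear; the jar, tube and brush are where they were, to camera accuracy.

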